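# Set the stirrer control one click faster and start it

## Robot

A 6-joint arm with a two-finger parallel gripper is mounted at the origin on a cart in front of the work surface, level with it; the furniture and walls round the work are solid. World frame = base frame: x ahead of the robot, y to its left, z up, the work surface at z = 0. Lengths are in m, angles in degrees, forces in N, time in s.
With the tool pointing down it reaches from about 0.3 to 0.775 m from the base axis. Payload 14.6 kg.
Tool frame: the origin (TCP) lies midway between the tips of the shut fingers; the grasp point (between the pads) lies 19 mm behind it; x points along the fingers, y is the direction in which the jaws open and shut, and the axes are right-handed (so a half turn about x gives the same grasp; the last joint's range is limited). The gripper opens to 85 mm and grips with 20 to 120 N. Pads are 22 mm wide; open, the fingers measure 114 mm over their backs; the gripper's body (76 mm by 85 mm) begins 54 mm behind the grasp point. The pads swing forward as they close: fully open they stand 13 mm farther back than shut.
Start: joints at [-78.701, 17.183, 87.147, -0, 75.671, -3.816], TCP at [0.143, -0.531, 0.231] pointing down, gripper open.
Joint ranges: [-173.82, 173.82], [-45.26, 126.66], [13.44, 144.39], [-59.66, 239.66], [0, 175.72], [-146.38, 146.38]. Speed limits (degrees/s): [127.2, 127.2, 147.25, 180, 180, 180].

## Interface

Orientations are given as [roll, pitch, yaw] about the fixed x, y, z axes, in that order (R = Rz(yaw) Ry(pitch) Rx(roll)).
In Python, from workcell import state, read_camera, camera_info, job_done gives the robot as it stands. The module is installed in compiled form; this text tells all that it offers.
- The arm moves only by the shell command python3 -m pendant 'ROWS' [OPENING]. ROWS is JSON, one flat list of numbers, 4 for each row, row after row: the shift along the tool's x, y, z in mm, then the turn about the tool's x in degrees. A call has exactly 8 rows; each row shifts and turns the commanded pose from where the row before left it, along the tool's axes as they then stand; what a row does not reach is not made up. A row lasts 1/10 s, in which the tool goes at most 50 mm and 8.59 degrees, less where a joint would pass 70% of its speed; a pose out of reach is approached as far as the arm can. A call with a gripper value outside its range is refused whole. OPENING is the gripper command: -1 is shut, 1 is fully open, values between are in proportion, set as the call begins (- or left out, the last holds). The fingers move at their own pace and stop on an object; the grip force is fixed at half the most. Time passes only in rows, so rows that do not move let the fingers close, or fill a call up. It gives the time, the measured TCP pose, the force and the opening at its end, in the units of the state.
- state(): the state, without advancing time (a new reading comes with each control period).
- read_camera(name): name is "scene" or "top"; returns the picture (400x640x3 uint8, red, green, blue); there is no depth.
- camera_info(name): a dict with "K" (3x3 intrinsics, pixels), "R" (3x3) and "t" (3): a world point X has camera coordinates R X + t. Camera axes: x right, y down, z forward; pixel columns grow to the right and rows downward; lengths in m; the calibration is good to about 2 mm. A picture is of the moment at which its call begins. camera_info takes no time and is no camera call.
- job_done(): hands the job in, once; it reports no verdict.
The state is a dict: "time_s": time; "q": joint angles; "joint_vel": joint speeds; "effort": joint torques, N m; "position": TCP position; "eef_rot": TCP orientation; "ft_force": force on the tool from outside, world axes, zero at the start; "ft_torque": the same for the moment, N m; "gripper_width": finger opening in m.
Only numpy, scipy, OpenCV 4.12 (cv2) and the standard library are available. Lean on these libraries where they do the work, as an engineer would, in place of code of your own. Each camera call takes 0.05 s, during which the arm holds its last target.

## Task

On the grey control box, turn the big knurled dial one click clockwise with a fingertip, so that its orange pointer leaves the single dot and clicks into the next notch, at the two dots, and do not let it run on towards the three dots. Then press the green start button fully down and let it come up again. Only touch: do not lift or shove the box, and leave the things standing round it where they are.

Things in the scene. Friction and masses are not known exactly. Their poses are not given: they have to be found in the camera images.
- control_box: Loose control box, 0.9 kg, painted grey with black top plate: 150 (x) x 230 (y) x 45 mm (z). Origin: centre of its underside, z up. Its -x side is the front (towards the robot at yaw 0); the dial is on its left (+y) half, the start button on its right (-y) half. It stands on four rubber feet and slides if dragged hard
- dial_top (a point): Centre of the dial's flat top face, on its upright turning axis; 69 mm above the underside of the box, 14 mm in front of and 48 mm to the left of the box's centre. The dial is a grey disc, 100 mm across and 14 mm high, ribbed at the rim. Press on the outer half of its face and move round the axis to turn it. It floats on a spring: yields 5 mm downwards, first moves at about 1 N, 2 N per mm after
- dial_pointer (a point): Outer end of the orange pointer line on the dial's top face, 48 mm from the axis; turns with the dial. One, two and three white dots are painted on the box round the dial at the three notches; the two dots lie straight away from the front (box's +x), the single dot 0.7 rad (40 degrees) anticlockwise, the three dots 0.7 rad clockwise of them
- speed_dial (a joint): Dial angle in rad, growing clockwise seen from above: 0 at the single dot (start), 0.7 at the two dots, 1.4 at the three dots; stops at -0.1 and 1.5. A click spring pulls it into the nearest notch (half way at 0.35 and 1.05); leaving a notch takes about 0.09 N m, i.e. 3 N sideways at 33 mm radius, for which 8 N of downward press is ample
- start_button_top (a point): Centre of the top of the round green start button, 30 mm across, in a low dark metal ring on the box, 59.5 mm above the underside of the box, 122 mm to the right (box's -y) of the dial's axis and 14 mm further from the front; goes down with the button
- start_button (a joint): Travel of the start button in m: 0 up, 0.006 fully down (about 5 N); springs back by itself
- button_seat (a point): Point on the box's top plate under the middle of the start button, 45 mm above the underside of the box; fixed to the box
- toner_red: Small toner dropper bottle with a dark red band and black cap, 42 mm wide, 106 mm high; loose, to be left alone. Origin: centre of its underside
- toner_blue: Small toner dropper bottle with a dark blue band and black cap, 42 mm wide, 110 mm high; loose, to be left alone. Origin: centre of its underside
- toner_green: Small toner dropper bottle with a green band and black cap, 41 mm wide, 118 mm high; loose, to be left alone. Origin: centre of its underside
- marker_red: White felt marker with a red cap, lying, 140 mm long, 18 mm high; loose, to be left alone. Origin: centre of its underside
- flat_brush: Flat paint brush with wooden handle, lying, 214 mm long, 22 mm high; loose, to be left alone. Origin: centre of its underside

How it is judged:
By the outcome, as a careful person would: the job done as asked, in the order asked, and still so for the second after the job is handed in, with the robot touching nothing.
It also fails if it takes over 40 s, if anything falls off the work surface, if the arm or the gripper's body presses on something with over 40 N, if the wrist force passes 120 N, or if a joint passes its speed limit or range.

## Working session

There is one attempt and no reset: what is moved stays moved. The work goes in short steps, Python scripts to look and compute and a shell command to move; the robot and the scene stay as the last step left them, time stands still between calls to the robot, and variables do not carry over. Pictures are saved under pics/ and viewed, and the job is handed in when it is done.

```bash
mkdir -p pics
python3 - <<'E'
from workcell import *
import cv2
s=state()
for k in s: print(k,s[k])
for n in("scene","top"):
    im=read_camera(n); cv2.imwrite(f"pics/{n}0.png",im[:,:,::-1]); c=camera_info(n); print(n,c)
E
```

```text
time_s 0.0
q [-7.87021604e+01  1.72148941e+01  8.71802314e+01  9.02390051e-04
  7.56703460e+01 -3.81658236e+00]
joint_vel [ 0.01792324  0.07675583  0.11081355  0.05984008  0.01128732 -0.10742109]
effort [ 1.10577406e-03 -5.43506348e+01 -3.61797667e+01 -8.95256971e-05
  4.02693040e-03 -2.12703173e-05]
position [ 0.14335988 -0.53074661  0.23072885]
eef_rot [-94.58144863  89.93452269 100.53274946]
ft_force [ 0.07558427 -0.89422858  0.12535791]
ft_torque [-0.01986063 -0.00684957 -0.01093172]
gripper_width 0.08552111394435491
scene {'K': array([[437.75811867,   0.        , 316.44378078],
       [  0.        , 437.75811867, 197.24378857],
       [  0.        ,   0.        ,   1.        ]]), 'R': array([[-0.86009765, -0.50950816, -0.02516889],
       [-0.2460177 ,  0.4575116 , -0.85449308],
       [ 0.44688626, -0.7287555 , -0.51885267]]), 't': array([0.38048626, 0.23437202, 1.20742934])}
top {'K': array([[411.17150237,   0.        , 316.96080419],
       [  0.        , 411.17150237, 201.44240412],
       [  0.        ,   0.        ,   1.        ]]), 'R': array([[-1.86550146e-02, -9.99825968e-01,  1.57653951e-04],
       [-9.96875799e-01,  1.85878649e-02, -7.67667482e-02],
       [ 7.67504578e-02, -1.58924622e-03, -9.97049067e-01]]), 't': array([-0.05652075,  0.48128038,  1.07856258])}
```

View pics/scene0.png

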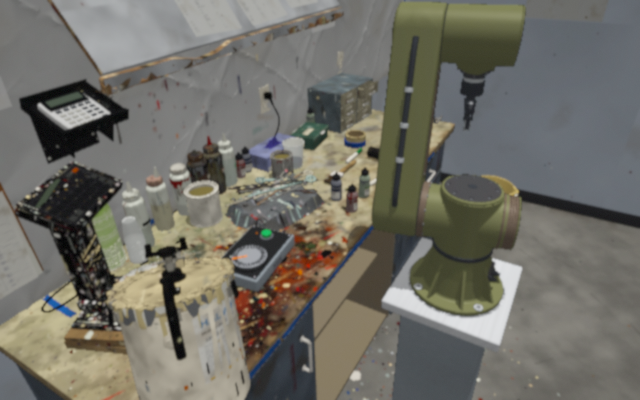

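View pics/top0.png

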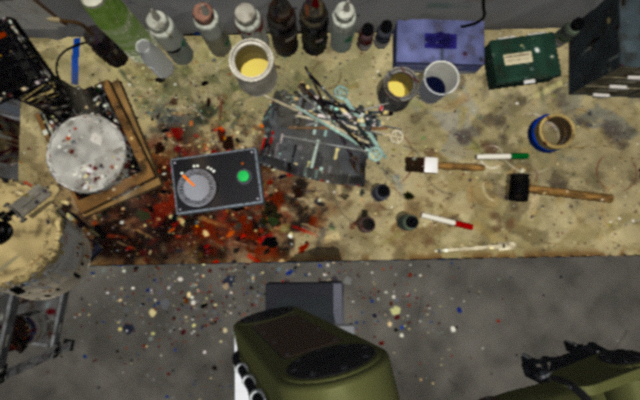

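The scene view shows the box at about (260,257). In the top view the dial is near (197,187), the button near (243,177) and the orange pointer near (187,178). Next I'll measure them.

```bash
cat > h.py <<'E'
import numpy as np, cv2
from workcell import *
def ray(n,uv,z):
    c=camera_info(n);d=c["R"].T@np.linalg.inv(c["K"])@np.array([uv[0],uv[1],1.]);o=-c["R"].T@c["t"]
    return o+d*(z-o[2])/d[2]
def proj(n,X):
    c=camera_info(n);p=c["K"]@(c["R"]@np.array(X)+c["t"]);return p[:2]/p[2]
def tri(a,b):
    A=[];y=[]
    M=np.zeros((3,3));v=np.zeros(3)
    for n,uv in(("top",a),("scene",b)):
        c=camera_info(n);d=c["R"].T@np.linalg.inv(c["K"])@np.array([uv[0],uv[1],1.]);d/=np.linalg.norm(d);o=-c["R"].T@c["t"]
        P=np.eye(3)-np.outer(d,d);M+=P;v+=P@o
    return np.linalg.solve(M,v)
def blob(n,im,lo,hi,box):
    x0,y0,x1,y1=box
    h=cv2.cvtColor(im[y0:y1,x0:x1],cv2.COLOR_RGB2HSV)
    m=cv2.inRange(h,np.array(lo),np.array(hi))
    k,l,st,ce=cv2.connectedComponentsWithStats(m)
    return [(int(st[i,4]),ce[i]+[x0,y0]) for i in range(1,k) if st[i,4]>4]
E
python3 - <<'E'
from h import *
t=cv2.imread("pics/top0.png")[:,:,::-1].copy();s=cv2.imread("pics/scene0.png")[:,:,::-1].copy()
g1=blob("top",t,(50,120,80),(85,255,255),(160,140,275,225));g2=blob("scene",s,(50,120,80),(85,255,255),(215,215,300,300))
o=blob("top",t,(3,140,120),(20,255,255),(160,140,275,225))
print(g1,g2,o,blob("scene",s,(3,140,120),(20,255,255),(215,215,300,300)))
print(tri(max(g1,key=lambda a:a[0])[1],max(g2,key=lambda a:a[0])[1]), ray("top",g1[0][1],.0575))
cv2.imwrite("pics/z.png",np.hstack([cv2.resize(t[140:225,165:270,::-1],None,fx=4,fy=4,interpolation=2),cv2.resize(s[220:305,225:300,::-1],None,fx=4,fy=4,interpolation=2)]))
E
```

```text
[(115, array([243.12173913, 175.76521739]))] [(74, array([265.95945946, 232.56756757]))] [(24, array([204.375     , 146.95833333])), (38, array([187.34210526, 179.42105263])), (7, array([265.57142857, 193.14285714])), (29, array([208.48275862, 220.62068966]))] [(7, array([297.28571429, 238.57142857])), (14, array([218.21428571, 246.92857143])), (8, array([225.875, 247.25 ])), (9, array([234.66666667, 257.88888889])), (43, array([293.81395349, 260.8372093 ])), (346, array([285.73121387, 277.80635838])), (6, array([297.        , 286.83333333])), (79, array([243.03797468, 295.4556962 ])), (5, array([260.8, 298.4]))]
[0.54667255 0.12382647 0.05755539] [0.54727025 0.12420327 0.0575    ]
```

View pics/z.png

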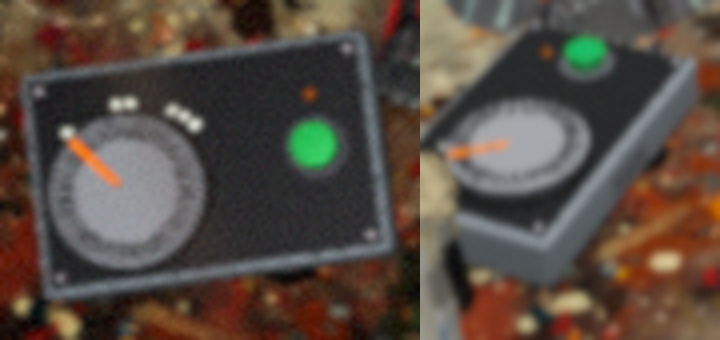

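The zoom shows the dial centred near top pixel (197,188) with the pointer at the single dot and the button at (243,176). Two views put the button top at z = 0.0576, which is consistent with 0.0595. Now the dial centre and the yaw.

Run:
```python
from h import *
t=cv2.imread("pics/top0.png")
x0,y0=165,140
c=cv2.resize(t[y0:225,x0:270],None,fx=4,fy=4,interpolation=2)
g=cv2.GaussianBlur(cv2.cvtColor(c,6),(0,0),2)
H=cv2.HoughCircles(g,cv2.HOUGH_GRADIENT,1,300,param1=60,param2=15,minRadius=68,maxRadius=90);print(H)
u=((H[0,0,:2]+.5)/4-.5)+[x0,y0]
D=ray("top",u,.069);print("dial",D, "r", H[0,0,2]/4/411*(1.07856-.069+.04))
px=lambda a,b:((a+.5)/4-.5+x0,(b+.5)/4-.5+y0)
for n,p in dict(tl=(22,76),tr=(360,32),bl=(48,300),br=(394,246)).items(): print(n,ray("top",px(*p),.045))
B=ray("top",(243.12,175.77),.0595)
v=B-D;print("D-B",np.linalg.norm(v[:2]),"expect",np.hypot(.122,.014))
yaw=np.arctan2(v[1],v[0])-np.arctan2(-.122,.014);print("yaw",np.degrees(yaw))
for a in(0,.7,-.7):
  th=yaw+a;p=D+np.array([np.cos(th),np.sin(th),0])*.06;print(a,proj("top",p))
P=ray("top",(187.34,179.42),.069);w=P-D;print("ptr",np.degrees(np.arctan2(w[1],w[0])-yaw))
print("button",B)
```

```text
[[[125.5 191.5  76.7]]]
dial [0.5176829  0.24250912 0.069     ] r 0.048966695
tl [0.59797092 0.31774467 0.045     ]
tr [0.62309138 0.09582007 0.045     ]
bl [0.45056729 0.29958117 0.045     ]
br [0.48154494 0.07468424 0.045     ]
D-B 0.12221877709715762 expect 0.12280065146407
yaw 7.3187947983487325
0 [193.10757666 164.46532036]
0.7 [178.79052154 172.04772586]
-0.7 [208.76798265 167.68244511]
ptr 39.03567830387017
button [0.54697097 0.12385147 0.0595    ]
```

```bash
cat >> h.py <<'E'
from scipy.spatial.transform import Rotation as Ro
def need(X):
    s=state();R=Ro.from_euler("xyz",s["eef_rot"],degrees=True).as_matrix()
    print("t",s["time_s"],"p",s["position"],"toolshift mm",(R.T@(np.array(X)-s["position"])*1000).round(1),"f",s["ft_force"].round(1),"q",s["q"].round(0),"w",s["gripper_width"]);print("y",R[:,1].round(3),"z",R[:,2].round(3),"x",R[:,0].round(4))
E
python3 -c "
from h import *
need([.4848,.2305,.12])"
```

```text
t 0.1 p [ 0.14334338 -0.53077327  0.23075803] toolshift mm [ 111.5 -645.8 -528.1] f [ 0.7  0.8 -0.2] q [-79.  17.  87.  -0.  76.  -4.] w 0.0853161934295079
y [ 0.261 -0.965 -0.001] z [-0.965 -0.261 -0.   ] x [-2.0e-04  1.1e-03 -1.0e+00]
```

```bash
python3 -m pendant '[0,-20,-16,0, 0,-27,-22,0, 0,-27,-22,0, 0,-27,-22,0, 0,-27,-22,0, 0,-27,-22,0, 0,-27,-22,0, 0,-27,-22,0]' -1; python3 -m pendant '[0,-27,-22,0, 0,-27,-22,0, 0,-27,-22,0, 0,-27,-22,0, 0,-27,-22,0, 0,-27,-22,0, 0,-27,-22,0, 0,-27,-22,0]'; python3 -c "
from h import *
need([.4848,.2305,.12])"
```

```text
time_s: 0.9
position: [0.2532, -0.2835, 0.2311]
eef_rot: [-78.2, 90.0, 116.9]
ft_force: [0.3, -0.4, 1.5]
gripper_width: -0.0002
time_s: 1.7
position: [0.3669, -0.029, 0.2313]
eef_rot: [138.5, 90.0, -26.4]
ft_force: [1.0, -0.3, 0.9]
gripper_width: 0.0005
t 1.7 p [ 0.3668514  -0.02897193  0.23127781] toolshift mm [ 111.3 -219.7 -181.5] f [ 1.  -0.3  0.9] q [-10.  -7. 113.  -0.  74.  65.] w 0.0004560593274351605
y [ 0.261 -0.965  0.   ] z [-0.965 -0.261 -0.   ] x [ 1.e-04 -1.e-04 -1.e+00]
```

```bash
python3 -m pendant '[0,-27,-22,0, 0,-27,-22,0, 0,-27,-22,0, 0,-27,-22,0, 0,-27,-22,0, 0,-27,-22,0, 0,-27,-22,0, 0,-20,-16,0]'; python3 -m pendant '[0,0,0,-8, 0,0,0,-8, 0,0,0,-8, 0,0,0,-8, 0,0,0,-8, 0,0,0,-8, 0,0,0,-8, 0,0,0,-8]';python3 -m pendant '[0,0,0,-8, 0,0,0,-8, 0,0,0,-8, 0,0,0,0, 0,0,0,0, 0,0,0,0, 0,0,0,0, 0,0,0,0]'; python3 -c "
from h import *
need([.4848,.2305,.12])"
```

```text
time_s: 2.5
position: [0.4766, 0.2174, 0.2308]
eef_rot: [-2.9, 90.0, -167.7]
ft_force: [0.4, -0.8, 0.2]
gripper_width: -0.0001
time_s: 3.3
position: [0.4761, 0.2156, 0.231]
eef_rot: [-58.3, 90.0, -158.9]
ft_force: [0.1, -0.7, 0.1]
gripper_width: -0.0004
time_s: 4.1
position: [0.4762, 0.2156, 0.2313]
eef_rot: [-71.1, 90.0, -148.1]
ft_force: [-0.1, 0.2, 0.6]
gripper_width: -0.0002
t 4.1 p [0.47621654 0.21563698 0.23125364] toolshift mm [111.3  11.7 -12.5] f [-0.1  0.2  0.6] q [20. 14. 92. -0. 75.  7.] w -0.00015440903616628976
y [ 0.974  0.226 -0.   ] z [ 0.226 -0.974  0.   ] x [-1.e-04 -1.e-04 -1.e+00]
```

```bash
python3 -c "
from h import *
need([.4836,.2346,.074])"; python3 -m pendant '[0,3,-4,0, 0,3,-4,0, 0,3,-4,0, 0,2.6,-4.7,0, 20,0,0,0, 30,0,0,0, 30,0,0,0, 30,0,0,0]'; python3 -c "
from h import *
need([.4836,.2346,.074])
im=read_camera('scene');cv2.imwrite('pics/s1.png',cv2.resize(im[180:320,180:340,::-1],None,fx=4,fy=4,interpolation=2))"
```

```text
t 4.1 p [0.47621654 0.21563698 0.23125364] toolshift mm [157.3  11.5 -16.8] f [-0.1  0.2  0.6] q [20. 14. 92. -0. 75.  7.] w -0.00015440903616628976
y [ 0.974  0.226 -0.   ] z [ 0.226 -0.974  0.   ] x [-1.e-04 -1.e-04 -1.e+00]
time_s: 4.9
position: [0.4838, 0.2349, 0.1202]
eef_rot: [99.6, 90.0, 22.8]
ft_force: [0.3, 0.2, -0.5]
gripper_width: -0.0002
t 4.9 p [0.48376118 0.23489463 0.12019838] toolshift mm [46.2 -0.2  0.3] f [ 0.3  0.2 -0.5] q [22. 22. 96.  0. 62.  9.] w -0.0002200521444941085
y [0.974 0.227 0.   ] z [ 0.227 -0.974 -0.   ] x [ 3.e-04  1.e-04 -1.e+00]
```

View pics/s1.png

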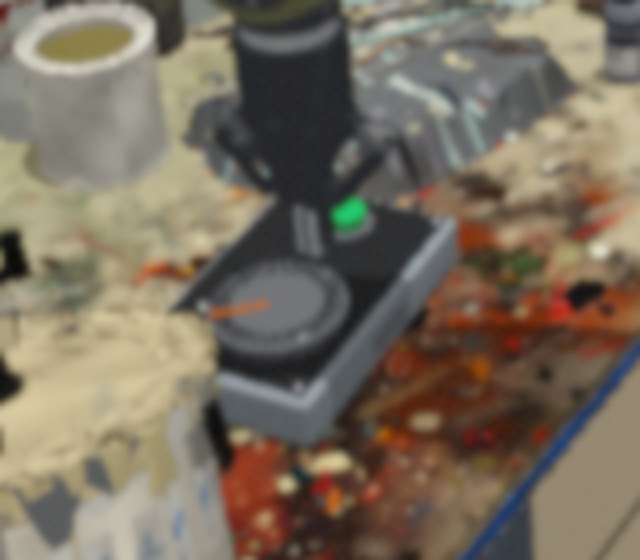

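The shut fingers are above the box at about (310,230) in the zoom. The pointer is still at the single dot at (210,310). Going down to just above the dial, then onto it.

```bash
python3 -m pendant '[20,0,0,0, 15,0,0,0, 7,0,0,0, 2,0,0,0, 0,0,0,0, 0,0,0,0, 0,0,0,0, 0,0,0,0]'; python3 -m pendant '[1,0,0,0, 1,0,0,0, 1,0,0,0, 1,0,0,0, 0,0,0,0, 0,0,0,0, 0,0,0,0, 0,0,0,0]';  python3 -m pendant '[1,0,0,0, 0.5,0,0,0, 0,0,0,0, 0,0,0,0, 0,0,0,0, 0,0,0,0, 0,0,0,0, 0,0,0,0]'
```

```text
time_s: 5.75
position: [0.4839, 0.2346, 0.0777]
eef_rot: [98.7, 90.0, 21.8]
ft_force: [-0.3, 0.4, 0.2]
gripper_width: -0.0002
time_s: 6.55
position: [0.4838, 0.2346, 0.0734]
eef_rot: [107.2, 90.0, 30.3]
ft_force: [-0.3, 0.5, 0.5]
gripper_width: 0.0001
time_s: 7.35
position: [0.4838, 0.2345, 0.0718]
eef_rot: [59.6, 90.0, -17.3]
ft_force: [1.1, 0.2, 0.6]
gripper_width: 0.0
```

```bash
python3 -m pendant '[1,0,0,0, 1,0,0,0, 1,0,0,0, 0.8,0,0,0, 0,0,0,0, 0,0,0,0, 0,0,0,0, 0,0,0,0]'; python3 -m pendant '[0.8,0,0,0, 0.7,0,0,0, 0,0,0,0, 0,0,0,0, 0,0,0,0, 0,0,0,0, 0,0,0,0, 0,0,0,0]'
```

```text
time_s: 8.15
position: [0.4838, 0.2345, 0.068]
eef_rot: [86.4, 90.0, 9.6]
ft_force: [-0.5, -0.0, -0.4]
gripper_width: -0.0003
time_s: 8.95
position: [0.4837, 0.2345, 0.0665]
eef_rot: [-158.4, 90.0, 124.7]
ft_force: [-0.0, 0.5, -1.0]
gripper_width: 0.0
```

```bash
python3 -m pendant '[0.8,0,0,0, 0.7,0,0,0, 0,0,0,0, 0,0,0,0, 0,0,0,0, 0,0,0,0, 0,0,0,0, 0,0,0,0]'
python3 - <<'E'
from h import *
need([.4836,.2346,.0655])
im=read_camera('scene');cv2.imwrite('pics/s2.png',cv2.resize(im[180:320,180:340,::-1],None,fx=4,fy=4,interpolation=2))
E
```

```text
time_s: 9.75
position: [0.4838, 0.2346, 0.065]
eef_rot: [131.1, 90.0, 54.2]
ft_force: [0.4, -1.1, 0.9]
gripper_width: -0.0001
t 9.75 p [0.48375498 0.23455497 0.06500372] toolshift mm [-0.5 -0.1 -0.1] f [ 0.4 -1.1  0.9] q [22. 27. 98.  0. 55.  9.] w -9.909401786272832e-05
y [0.974 0.227 0.   ] z [ 0.227 -0.974 -0.   ] x [ 0.  0. -1.]
```

View pics/s2.png

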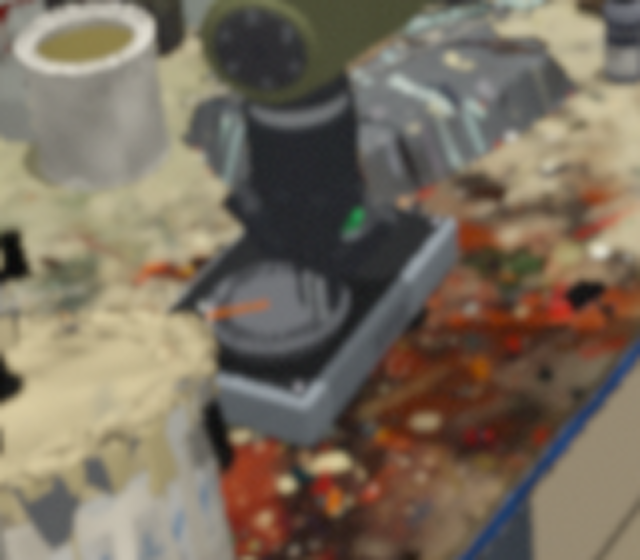

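The fingertip looks to be at or just above the dial face, near (318,310) in the zoom. Carrying on in small steps with the force watched.

```bash
python3 -m pendant '[0.8,0,0,0, 0.2,0,0,0, 0,0,0,0, 0,0,0,0, 0,0,0,0, 0,0,0,0, 0,0,0,0, 0,0,0,0]'; python3 -m pendant '[0.8,0,0,0, 0.2,0,0,0, 0,0,0,0, 0,0,0,0, 0,0,0,0, 0,0,0,0, 0,0,0,0, 0,0,0,0]'
```

```text
time_s: 10.6
position: [0.4838, 0.2346, 0.064]
eef_rot: [118.9, 90.0, 42.0]
ft_force: [-0.1, 0.1, 2.6]
gripper_width: 0.0002
time_s: 11.4
position: [0.4838, 0.2346, 0.063]
eef_rot: [109.3, 90.0, 32.4]
ft_force: [-0.8, -0.3, 3.6]
gripper_width: 0.0002
```

```bash
python3 -m pendant '[0.8,0,0,0, 0.8,0,0,0, 0.6,0,0,0, 0,0,0,0, 0,0,0,0, 0,0,0,0, 0,0,0,0, 0,0,0,0]'
```

```text
time_s: 12.2
position: [0.4837, 0.2346, 0.061]
eef_rot: [94.8, 90.0, 17.9]
ft_force: [-3.2, -0.6, 7.1]
gripper_width: 0.0002
```

```bash
python3 -m pendant '[0.4,0.13,-3.05,5, 0,0.13,-3.05,5, 0,0.13,-3.05,5, 0,0.13,-3.05,5, 0,0.13,-3.05,5, 0,0.13,-3.05,5, 0,0.13,-3.05,5, 0,0.13,-3.05,5]'
python3 - <<'E'
from h import *
need([.4836,.2346,.0655])
for n,a in(('scene',(180,320,180,340)),('top',(130,250,150,290))):
  im=read_camera(n);cv2.imwrite(f'pics/{n}3.png',cv2.resize(im[a[0]:a[1],a[2]:a[3],::-1],None,fx=4,fy=4,interpolation=2))
E
```

```text
time_s: 13.0
position: [0.4868, 0.2587, 0.0608]
eef_rot: [155.8, 90.0, 38.7]
ft_force: [-1.5, -0.7, 8.4]
gripper_width: 0.0002
t 13.0 p [0.48677666 0.25865702 0.06076754] toolshift mm [-4.7  8.1 22.9] f [-1.5 -0.7  8.4] q [24. 29. 96.  0. 55. 51.] w 0.0002270296540529027
y [ 0.89  -0.455  0.   ] z [-0.455 -0.89  -0.001] x [ 6.e-04  5.e-04 -1.e+00]
```

View pics/scene3.png

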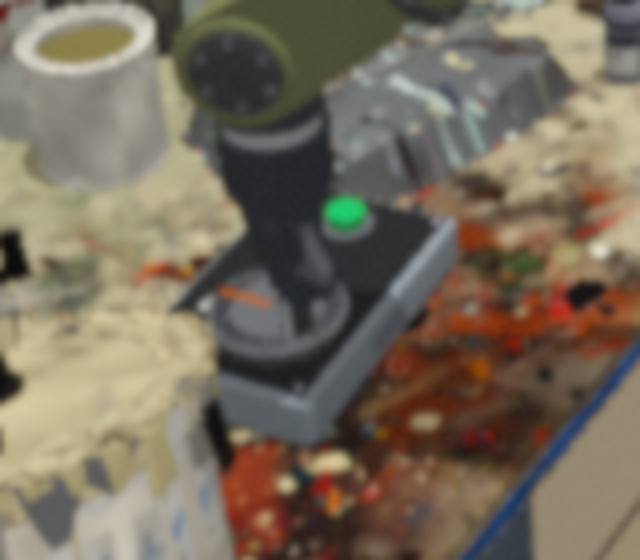

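View pics/top3.png

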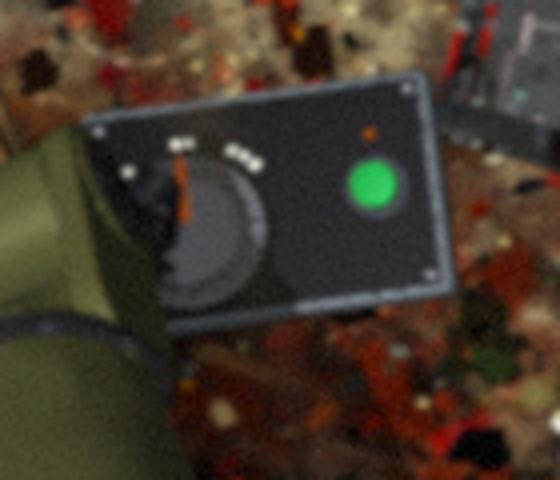

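The pointer now lies at the two dots, at (181,155) in the top zoom. The box has not visibly moved. Lifting straight off.

```bash
python3 -m pendant '[-1,0,0,0, -3,0,0,0, -6,0,0,0, -10,0,0,0, -10,0,0,0, -10,0,0,0, 0,0,0,0, 0,0,0,0]'
python3 - <<'E'
from h import *
need([.547,.1239,.1])
E
```

```text
time_s: 13.9
position: [0.4866, 0.2583, 0.1006]
eef_rot: [141.0, 90.0, 24.2]
ft_force: [-0.1, 0.1, 0.1]
gripper_width: -0.0002
t 13.9 p [0.48660871 0.25831683 0.10058465] toolshift mm [  0.6 114.6  92.6] f [-0.1  0.1  0.1] q [24. 25. 95.  0. 60. 51.] w -0.00022621935012750752
y [ 0.892 -0.452  0.   ] z [-0.452 -0.892 -0.   ] x [ 4.e-04  2.e-04 -1.e+00]
```

```bash
python3 -m pendant '[0,10,8,0, 0,20,16,0, 0,25,20,0, 0,25,20,0, 0,20,17,0, 0,10,8,0, 0,4.6,3.6,0, 0,0,0,0]'
python3 - <<'E'
from h import *
need([.547,.1239,.065])
for n,a in(('top',(130,250,150,290)),):
  im=read_camera(n);cv2.imwrite(f'pics/{n}4.png',cv2.resize(im[a[0]:a[1],a[2]:a[3],::-1],None,fx=4,fy=4,interpolation=2))
  print(blob("top",im,(50,120,80),(85,255,255),(160,140,275,225)))
E
```

```text
time_s: 14.7
position: [0.5469, 0.1237, 0.1001]
eef_rot: [-59.5, 90.0, -176.4]
ft_force: [-0.7, 0.0, -0.9]
gripper_width: -0.0001
t 14.7 p [0.54692085 0.12367183 0.10013691] toolshift mm [35.1 -0.  -0.2] f [-0.7  0.  -0.9] q [ 9. 27. 93.  0. 61. 36.] w -5.389856144224934e-05
y [ 0.892 -0.453 -0.   ] z [-0.453 -0.892  0.   ] x [-4.e-04 -0.e+00 -1.e+00]
[]
```

View pics/top4.png

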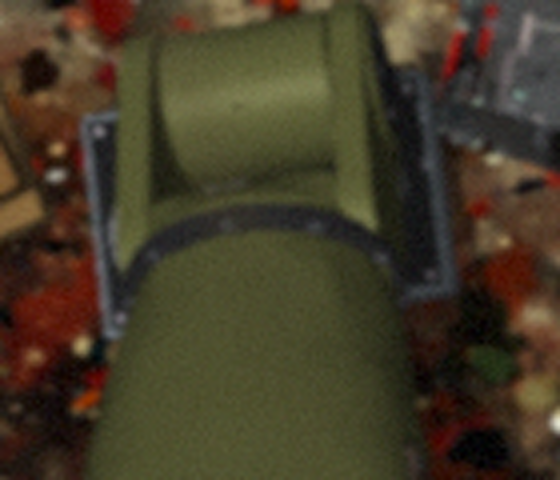

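The arm hides the button in this view. The box corners, near (98,130) and (430,275) in the zoom, are unchanged. Pressing now.

```bash
python3 -m pendant '[10,0,0,0, 15,0,0,0, 10,0,0,0, 4,0,0,0, 2,0,0,0, 0,0,0,0, 0,0,0,0, 0,0,0,0]'; python3 -m pendant '[1,0,0,0, 1,0,0,0, 1,0,0,0, 1,0,0,0, 0,0,0,0, 0,0,0,0, 0,0,0,0, 0,0,0,0]'
```

```text
time_s: 15.55
position: [0.5472, 0.1239, 0.0598]
eef_rot: [126.9, 90.0, 10.0]
ft_force: [0.9, 1.0, -0.4]
gripper_width: 0.0001
time_s: 16.35
position: [0.5471, 0.1239, 0.0555]
eef_rot: [123.4, 90.0, 6.5]
ft_force: [2.4, -0.2, 3.4]
gripper_width: 0.0
```

```bash
python3 -m pendant '[1,0,0,0, 1,0,0,0, 1,0,0,0, 0,0,0,0, 0,0,0,0, 0,0,0,0, 0,0,0,0, 0,0,0,0]'
```

```text
time_s: 17.15
position: [0.5472, 0.1239, 0.0533]
eef_rot: [120.8, 89.9, 3.9]
ft_force: [-1.9, -0.6, 15.2]
gripper_width: 0.0003
```

15 N at z = 0.0533 matches the expected end stop of 59.5 − 6 = 53.5 mm. A quick look, then release.

```bash
python3 - <<'E'
from h import *
im=read_camera('scene');cv2.imwrite('pics/s5.png',cv2.resize(im[200:290,210:320,::-1],None,fx=6,fy=6,interpolation=2))
E
python3 -m pendant '[0.5,0,0,0, 0,0,0,0, 0,0,0,0, 0,0,0,0, 0,0,0,0, 0,0,0,0, 0,0,0,0, 0,0,0,0]'
```

```text
time_s: 18.0
position: [0.5473, 0.1239, 0.0532]
eef_rot: [122.0, 89.9, 5.2]
ft_force: [-3.9, -2.5, 19.6]
gripper_width: -0.0003
```

View pics/s5.png

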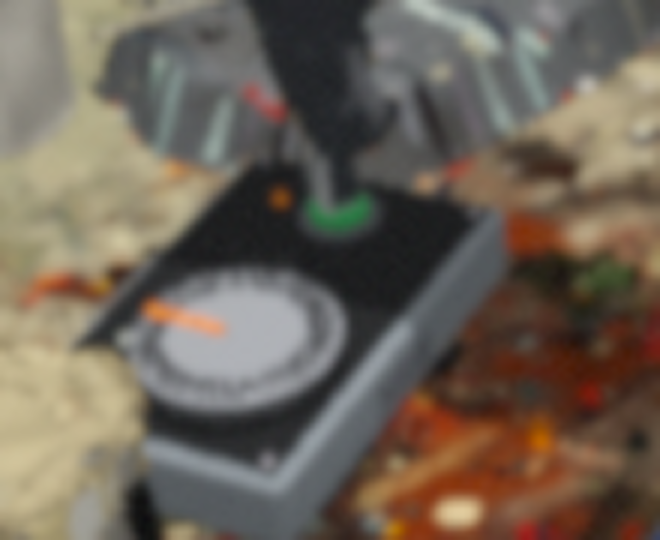

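The fingertip sits in the middle of the button at (340,210), and the green is sunk level with its ring. The pointer is still at the two dots. Lifting and backing off to the right.

```bash
python3 -m pendant '[-1,0,0,0, -3,0,0,0, -6,0,0,0, -20,0,0,0, -30,0,0,0, -40,0,0,0, -40,0,0,0, -20,0,0,0]'; python3 -m pendant '[0,10,20,0, 0,16,32,0, 0,16,32,0, 0,16,32,0, 0,16,32,0, 0,10,20,0, 0,5,10,0, 0,0,0,0]'
python3 - <<'E'
from h import *
need([.547,.1239,.065])
for n,a in(('scene',(200,290,210,320)),('top',(130,250,150,290))):
  im=read_camera(n);cv2.imwrite(f'pics/{n}6.png',cv2.resize(im[a[0]:a[1],a[2]:a[3],::-1],None,fx=5,fy=5,interpolation=2))
  cv2.imwrite(f'pics/{n}6f.png',im[:,:,::-1])
  print(blob(n,im,(50,120,80),(85,255,255),(160,140,275,225) if n=='top' else (215,215,300,300)))
t=blob('top',im,(3,140,120),(20,255,255),(180,160,215,200));print(t)
D=np.array([.5177,.2425,.069]);w=ray('top',max(t,key=lambda a:a[0])[1],.069)-D;print(np.degrees(np.arctan2(w[1],w[0]))-7.3)
E
```

```text
time_s: 18.8
position: [0.5471, 0.124, 0.2151]
eef_rot: [128.3, 89.9, 11.4]
ft_force: [1.0, -0.1, -0.7]
gripper_width: -0.0001
time_s: 19.6
position: [0.5455, -0.0757, 0.2115]
eef_rot: [-76.5, 89.9, 166.5]
ft_force: [0.3, -0.1, -0.8]
gripper_width: 0.0001
t 19.6 p [ 0.54549525 -0.07574982  0.2115435 ] toolshift mm [ 146.6  -89.  -178.7] f [ 0.3 -0.1 -0.8] q [-12.  18.  88.   0.  73.  15.] w 0.00010670432615070468
y [ 0.891 -0.453 -0.001] z [-0.453 -0.891  0.   ] x [-1.1e-03  3.0e-04 -1.0e+00]
[(74, array([265.83783784, 232.5       ]))]
[(119, array([242.8487395 , 175.72268908]))]
[(37, array([194.51351351, 175.89189189]))]
0.17884991560317243
```

View pics/top6.png

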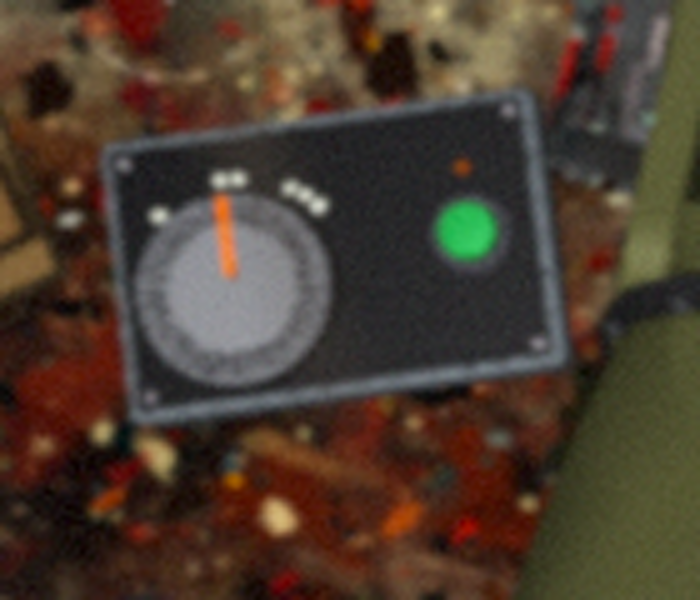

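View pics/scene6f.png

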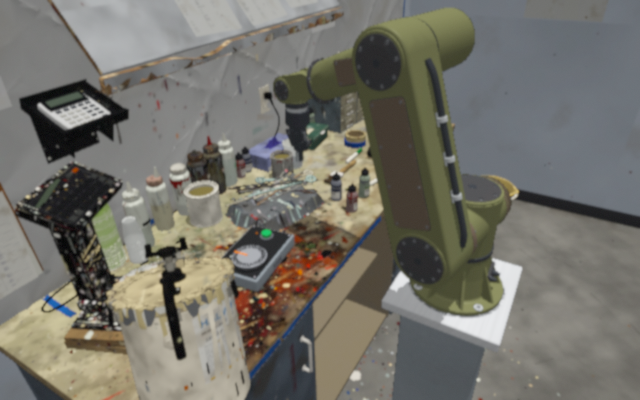

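The pointer is at the two dots, 0.2° from the notch direction, with its tip at (220,197) in the top zoom. The button is up at the same pixels as before, and the bottles still stand where they were. Handing in.

```bash
python3 -c "
from workcell import *
print(job_done())"
```

```text
the job is handed in; nothing more can be done
None
```

I turned the dial one click clockwise with the shut fingertip, lifted off, then pressed the green button fully down and let it come up. I handed the job in at about 20 s with the arm clear of everything.

**Dial:** I pressed with about 8 N at 35 mm radius and moved 40° round the axis. The last picture shows the pointer at the two dots, 0.2° from the two-dot direction.

**Button:** It went down to z = 53.2 mm at 15–20 N, against an expected end stop at 53.5 mm. After release its blob is back at its starting pixels in both cameras, within 0.3 px.

**Surroundings:** The box shows no visible shift, and the toner bottles look unmoved. I did not measure the bottles or look closely at the marker and brush, but the arm only passed well above that area.

**One disagreement:** I first felt the dial at a TCP height of about 64–65 mm, not the 69 mm given. The force after that matched the stated spring, and the dial turned as intended.

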